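# Open the preserve jar one-handed in the kitchen's jar brace

### The job

Slide the red-lidded preserve jar along the worktop, upright and without lifting it, all the way into the wooden jar brace so that the brace stops it turning. Then unscrew its tight lid anticlockwise, stop as soon as the threads let go, lift the lid off and finish while still holding it, level and still, about two centimetres above the jar's mouth and centred over it, with the jar left fully home in the brace. Leave the marmalade jar and everything else on the worktop where it stands.

Things in the scene. Friction and masses are not known exactly. Their poses are not given: they have to be found in the camera images.
- jar: the jar to open: free-standing six-sided clear jar of dark red preserve, 0.34 to 0.53 kg, slides easily (friction about 0.25); body 66 mm across flats, 76 across corners, 60 high, tapering to a round neck at 72 mm. Origin: centre of its underside; z up. Two opposite corners lie on its +x and -x axes; flats face +y and -y and every 60 degrees from there. Starts upright, lid on tight, 94 mm high in all. The two jars may swap places.
- jar_mouth (a point): centre of the jar's glass rim, 88 mm above its underside (z up, along the jar's axis). Inside the lid three lugs hook below three thread ramps on the neck (radius 20 mm, ramps to 25), and a sprung rubber seal on the rim pushes the lid up with about 16 N. Pulling a lid that is still hooked lifts the jar.
- lid: round red metal lid, 58 mm in diameter, 18 high, 30 g. Origin: centre of its open lower edge, z up; tight, it is 76 mm above the jar's underside on its axis, x axes parallel. Turning takes 0.2 to 0.6 N m. Anticlockwise from above it comes free at 60 degrees, rises 2 mm by itself, lifts straight off between 60 and 100 (next stops at 100) and clears the ramps after 10 mm. Clockwise it is at its stop.
- brace: jar brace: rubber-faced beech fork, fixed to the worktop, 26 mm high, about 127 long, 110 wide (152 over its thin steel tabs). Origin: on the worktop, where the centre of the jar's underside stands when fully home. +x points from the open mouth into the slot. The slot's side faces, 69.4 mm apart, run from x = -34 to 19 mm; a 120 degree V closes it, taking the jar's leading corner.
- brace_mouth (a point): point on the worktop on the slot's centre line, 62 mm before the brace's origin, at the outer end of the flared mouth (about 98 mm wide there); the way in is from here to the origin. The jar enters with any one corner leading along the brace's +x, two flats parallel to the side faces; it stops against the V.
- marmalade: bystander: the other six-sided jar, same size and shape, orange marmalade, white lid; origin centre of its underside
- mug: bystander: blue mug, 80 mm in diameter, 92 mm high, handle on its +y side; origin centre of its underside
- mill: bystander: dark wooden pepper mill, 56 mm in diameter, 168 mm high; origin centre of its underside
- saucepan: bystander: steel saucepan on the black hob, 166 mm in diameter, 95 mm high, black handle out to 245 mm on its +y side; origin centre of its underside
- fruit_bowl: bystander: white bowl of fruit, 180 mm in diameter, about 101 mm high with the fruit; origin centre of its underside
- spoon: bystander: wooden spoon lying flat along its x axis, 240 mm long
Mind the look-alikes: they are no part of the job. Of the things that look like the lid, the smallest one is meant.

How it is judged (in metres and radians):
On the way:
1. the jar stands fully home in the brace, upright on the worktop, its lid still screwed on (x of jar in the frame of brace between -0.006 and 0.006 m and y of jar in the frame of brace between -0.004 and 0.004 m and angle between jar's own z axis and vertical below 0.06 rad and height (world z) of jar below 0.004 m and z of lid in the frame of jar below 0.079 m and angle between the x axis of lid and the x axis of jar, either way round below 0.3 rad), for 0.2 s.
At the end, for the whole second after the job is handed in: Lid turned 52 to 128 degrees from tight, gripped (over 1 N), still, level within 0.15 rad, clear of the jar, lower edge 8 to 52 mm over the glass rim, within 15 mm of its axis; jar upright on the worktop, home in the brace within 6 mm along and 4 mm across the slot (x of jar in the frame of brace between -0.006 and 0.006 m and y of jar in the frame of brace between -0.004 and 0.004 m and angle between jar's own z axis and vertical below 0.06 rad and height (world z) of jar below 0.004 m and z of lid in the frame of jar between 0.096 and 0.14 m and horizontal distance between lid and jar below 0.015 m and angle between lid's own z axis and vertical below 0.15 rad and angle between the x axis of lid and the x axis of jar, either way round above 0.9 rad and contact force between the fingers and lid above 1 N and contact force between lid and jar below 0.2 N and linear speed of each of lid, jar below 0.02 m/s); the arm keeps its last pose, push and grip.
It fails at once if the jar is lifted off the worktop (more than 8 mm) (height (world z) of jar above 0.008 m).
It fails at once if the jar is tipped (more than 0.2 rad) (angle between jar's own z axis and vertical above 0.2 rad).
It fails at once if the lid comes off before the jar is in the brace (z of lid in the frame of jar above 0.086 m and horizontal distance between jar and brace above 0.012 m).
It fails at once if the marmalade jar is disturbed (moved more than 20 mm) (distance of marmalade from where it was at the start of the episode above 0.02 m).
It fails at once if another thing on the worktop is disturbed (moved more than 20 mm) (distance of any of mug, mill, saucepan, fruit_bowl, spoon from where it was at the start of the episode above 0.02 m).
It also fails if it takes over 54 s, if anything falls off the work surface, if the arm or the gripper's body presses on something with over 40 N, if the wrist force passes 120 N, or if a joint passes its speed limit or range.

### The arm

A 6-joint arm with a two-finger parallel gripper is mounted at the origin on the work surface. World frame = base frame: x ahead of the robot, y to its left, z up, the work surface at z = 0. Lengths are in mm, angles in rad, forces in N, time in s.
With the tool pointing down it reaches from about 350 to 975 mm from the base axis. Payload 7.1 kg.
Tool frame: the origin (TCP) lies at the centre of the arm's flange, where the gripper is bolted on; the fingertips stand 182 mm ahead of it and the grasp point (between the pads) lies 163 mm ahead of it; z points along the fingers, y is the line along which they close (so a half turn about z gives the same grasp; the last joint's range is limited). The gripper opens to 88 mm and grips with 3 to 60 N. Pads are 20 mm wide; open, the fingers measure 115 mm over their backs; the gripper's body (75 mm by 178 mm) begins 61 mm behind the grasp point.
Start: joints at [-1.276, 0.423, 1.63, -0, 1.089, -0.019], TCP at [192.94, -594.458, 404.675] pointing down, gripper open.
Joint ranges: [-3, 3], [-0.9, 2.11], [0.09, 2.58], [-1.31, 4.45], [0.11, 2.69], [-2.54, 2.54]. Speed limits (rad/s): [2.39, 2.39, 3.01, 3.14, 3.14, 3.14].

### API

Orientations are given as a rotation vector (axis times angle).
In Python, from workcell import readout, get_image, ctrl gives the robot as it stands.
- The arm moves only by the tool step_arm, never from a script. Its argument "targets" is a list that holds one entry, the list of rows, each a list of 7 numbers: the shift along the world's x, y, z as a fraction of full scale, then the turn, a rotation vector about the world's x, y, z as a fraction of full scale, then the opening, from 0 (shut) to 1 (fully open). In form: [[[dx, dy, dz, wx, wy, wz, claw], ...]]. A call has exactly 5 rows; each row shifts and turns the commanded pose from where the row before left it; what a row does not reach is not made up. Full scale, the value 1, is 0.05 m for a shift and 4 degrees for a turn. A row lasts 1/8 s, in which the tool goes at most 62.5 mm and 10.7 degrees, less where a joint would pass 70% of its speed; a pose out of reach is approached as far as the arm can. A call with a number of a shift or a turn outside -1 to 1 is refused whole. A call with a gripper value outside its range is refused whole. The fingers move at their own pace and stop on an object; the grip force is fixed at half the most. Time passes only in rows, so rows that do not move let the fingers close, or fill a call up. It gives the time, the measured TCP pose, the force, the opening and the grip force at its end, in the units of the state.
- readout.get_obs(): the state, without advancing time (a new reading comes with each control period).
- get_image(name): name is "scene" or "top"; returns a dict with "pixels" (480x640x3 uint8, red, green, blue), "intrinsics" (3x3 intrinsics, pixels), "k1" (the pictures are not rectified: a ray, as slopes to the right and down, at radius r is drawn at 1 + k1 r^2 times it, then the intrinsics apply), "extrinsics" (4x4, takes a point from world to camera coordinates). Camera axes: x right, y down, z forward; pixel columns grow to the right and rows downward; lengths in mm; the calibration is good to about 2 mm. A picture is of the moment at which its call begins. There is no depth.
- ctrl.close_job(): hands the job in; it is judged then, once.
The state is a dict: "t": time; "qpos": joint angles; "qvel": joint speeds; "joint_torque": joint torques, N m; "ee_pos": TCP position; "orientation": TCP orientation; "ft_force": force on the tool from outside, world axes, zero at the start; "moment": the same for the moment, N m; "width": finger opening in mm; "grasp_force": force on a finger pad.
Only numpy, scipy, OpenCV 4.12 (cv2) and the standard library are available. Lean on these libraries where they do the work, as an engineer would, in place of code of your own. Each camera call takes 0.05 s, during which the arm holds its last target. There are 200 camera calls.

## Working session

There is one attempt and no reset: what is moved stays moved. The work goes in short steps, Python scripts to look and compute and a tool call to move; the robot and the scene stay as the last step left them, time stands still between calls to the robot, and variables do not carry over. Pictures are saved under pics/ and viewed, at most 10 in all, crops included, and the job is handed in when it is done.

Besides the shell and the picture viewer there is one more tool, called after "Request:" in YAML: its name, and indented under it one key for each argument. step_arm: Moves the arm, as the interface text tells. Shift numbers are shares of 0.05 m and turn numbers shares of 4 degrees, none past 1 either way. Its arguments: {"type":"object","properties":{"targets":{"type":"array"}},"required":["targets"]}

```bash
ls; mkdir -p pics; cat > h.py <<'E'
import numpy as np, cv2
from workcell import readout, get_image, ctrl
def grab(n):
    im=get_image(n); np.savez(f'{n}.npz',**{k:np.asarray(v) for k,v in im.items()}); return im
def load(n): return dict(np.load(f'{n}.npz'))
def ray(im,uv):
    K=np.asarray(im['intrinsics']);E=np.asarray(im['extrinsics']);k=float(im['k1'])
    uv=np.atleast_2d(np.asarray(uv,float))
    d=cv2.undistortPoints(uv.reshape(-1,1,2),K,np.array([k,0,0,0,0.])).reshape(-1,2)
    R=E[:3,:3];t=E[:3,3]
    return -R.T@t,(np.c_[d,np.ones(len(d))])@R
def plane(im,uv,z):
    c,d=ray(im,uv); return c+d*((z-c[2])/d[:,2])[:,None]
def proj(im,P):
    E=np.asarray(im['extrinsics']);P=np.atleast_2d(np.asarray(P,float))
    return cv2.projectPoints(P,cv2.Rodrigues(E[:3,:3])[0],E[:3,3],np.asarray(im['intrinsics']),np.array([float(im['k1']),0,0,0,0]))[0].reshape(-1,2)
def save(im,f): cv2.imwrite(f'pics/{f}.png',cv2.cvtColor(np.asarray(im['pixels']),cv2.COLOR_RGB2BGR))
E
python3 - <<'E'
from h import *
for n in('top','scene'):
    im=grab(n);save(im,n+'0');c,d=ray(im,[[320,240]]);print(n,c,plane(im,[[320,240],[0,0],[639,479]],0),im['k1'])
print(readout.get_obs())
E
```

```text
pics
top [ 386.89306356  -43.92263196 1220.80939   ] [[ 562.35998584  -59.29802367    0.        ]
 [1313.1839661   910.04496747    0.        ]
 [ -75.32051842 -886.85474032    0.        ]] -0.09791165662356471
scene [1250.04214622 -549.77099946  879.31394285] [[  473.00676056   -32.63801952     0.        ]
 [-3145.280255    -513.40073417     0.        ]
 [ 1349.63520329    83.2017346      0.        ]] -0.12643869532937105
{'t': 0.1, 'qpos': array([-1.27598145e+00,  4.23780673e-01,  1.63062884e+00,  2.63629531e-05,
        1.08862512e+00, -1.90257306e-02]), 'qvel': array([-7.28753023e-04, -1.46317599e-03, -1.61136889e-03, -8.25460398e-04,
        7.43767739e-05,  1.23075874e-03]), 'joint_torque': array([ 2.33094329e-05, -5.45616674e+01, -2.74324071e+01,  6.45367918e-02,
        1.88168086e-02,  6.44041620e-07]), 'ee_pos': array([ 192.88189158, -594.21665533,  403.96311109]), 'orientation': array([-3.10158178e+00, -4.90716271e-01,  2.74897148e-04]), 'ft_force': array([-0.56558466, -0.28864154, -0.10458135]), 'moment': array([-0.00028103,  0.01047633,  0.07203214]), 'grasp_force': 0.0, 'width': 87.96075407378936}
```

View pics/top0.png

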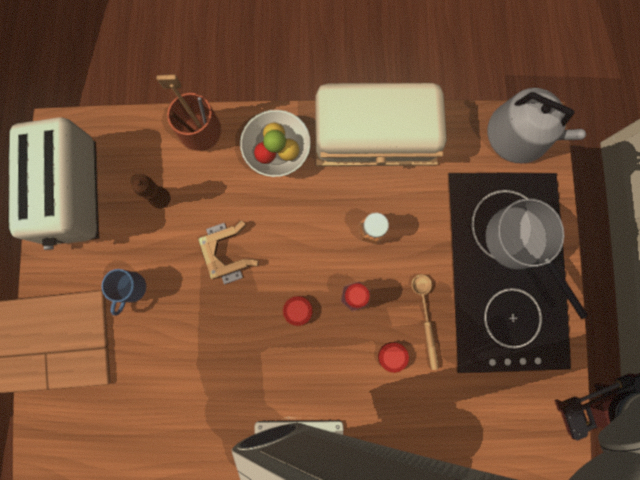

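View pics/scene0.png

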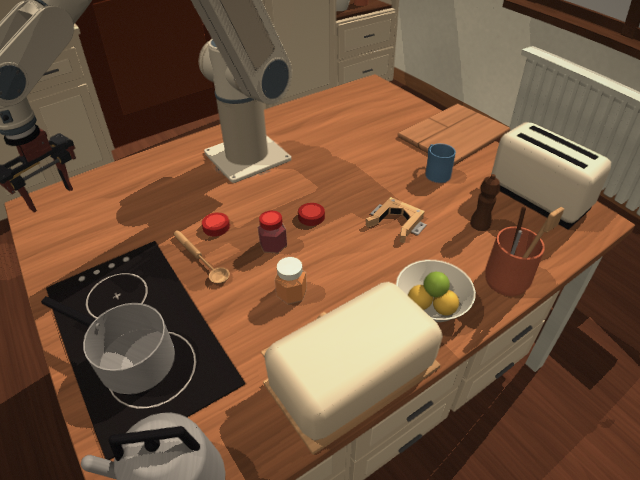

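Top view: the red candidates are (298,310) and (394,356), flat discs lying on the worktop, and (357,295), which is the smallest. In the scene view those are (311,213), (216,224) and (271,230). Only the last sits on a dark red jar, so I choose top (357,295) / scene (271,230). The brace is at top (222,252), with its mouth facing right.

```bash
python3 - <<'E'
from h import *
T,S=load('top'),load('scene')
def red(im,x0,y0,x1,y1):
    p=im['pixels'][y0:y1,x0:x1]; h=cv2.cvtColor(p,cv2.COLOR_RGB2HSV)
    m=(((h[...,0]<5)|(h[...,0]>174))&(h[...,1]>190)&(h[...,2]>110)).astype(np.uint8)
    c=max(cv2.findContours(m,0,1)[0],key=cv2.contourArea)[:,0]+[x0,y0]; return c
for n,im,b in(('top',T,(335,275,380,320)),('scene',S,(250,205,295,245)),('top other',T,(275,290,320,330))):
    c=red(im,*b); e=cv2.fitEllipse(c); print(n,e)
    if 'top' in n:
        (x,y),r=cv2.minEnclosingCircle(plane(im,c,94 if n=='top' else 18)[:,:2].astype(np.float32)); print('circle',x,y,r)
    print(plane(im,e[0],90))
A,d=ray(T,red(T,335,275,380,320).mean(0));B,e=ray(S,red(S,250,205,295,245).mean(0));d=d[0];e=e[0]
s=np.linalg.lstsq(np.c_[d,-e],B-A,rcond=None)[0];print('tri',A+s[0]*d,B+s[1]*e)
print(plane(T,[[376,225]],94))
def crop(im,x0,y0,x1,y1,k,):return cv2.resize(im['pixels'][y0:y1,x0:x1],None,fx=k,fy=k,interpolation=cv2.INTER_CUBIC)[...,::-1]
a=crop(T,190,210,270,290,5);b=crop(T,335,270,385,320,8);c=crop(S,250,200,300,260,5)
out=np.zeros((600,800,3),np.uint8);out[:400,:400]=a;out[:400,400:800]=b;
cv2.imwrite('pics/crop1.png',out[:400])
d=crop(S,355,185,435,245,5);o=np.zeros((300,650,3),np.uint8);o[:,:400]=d;o[:,400:650]=c;cv2.imwrite('pics/crop2.png',o)
E
```

```text
top ((357.00543212890625, 300.599365234375), (10.123868942260742, 16.667949676513672), 90.06672668457031)
circle 401.952392578125 -143.52928161621094 21.195556640625
[[ 404.25824636 -143.93891692   90.        ]]
scene ((270.3589172363281, 217.5979461669922), (13.566119194030762, 21.85108184814453), 84.84809112548828)
[[ 412.16683503 -140.92851566   90.        ]]
top other ((298.6603088378906, 312.0911865234375), (21.17405128479004, 24.53706932067871), 46.0753173828125)
circle 375.4273681640625 -6.330039024353027 32.596561431884766
[[378.61604627  -6.21235959  90.        ]]
tri [ 396.32577891 -143.22383712   79.76592116] [ 400.66663504 -135.54454073   79.13350237]
[[ 584.03198417 -193.02512465   94.        ]]
```

View pics/crop1.png

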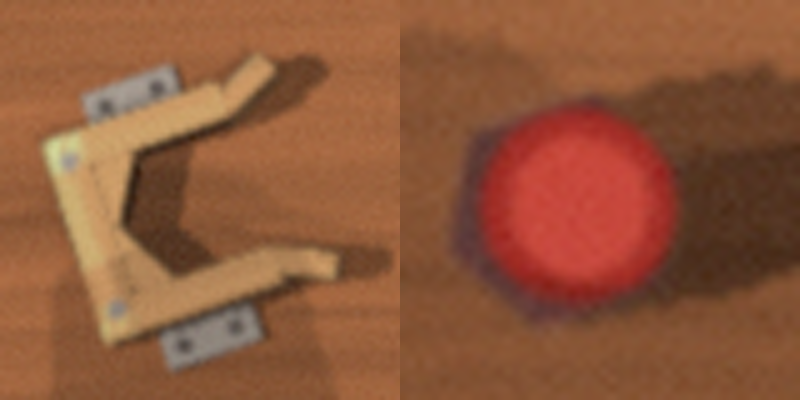

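View pics/crop2.png

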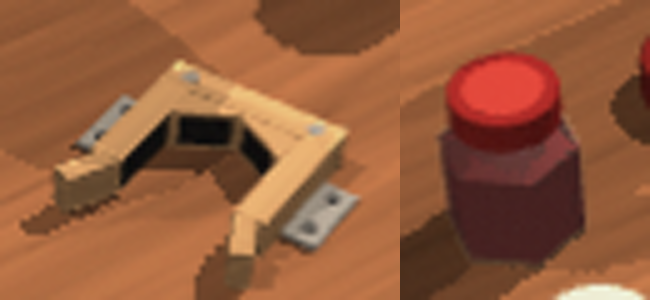

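The crops show the small red lid on the dark red hexagonal jar (lid centre at top (357.2,295), body corners showing on its left). The brace shows its back edge from (199,239) to (212,278.5) and its V apex near (214.5,255).

```bash
python3 - <<'E'
from h import *
T,S=load('top'),load('scene')
def c1(p):return np.array(p)/5+[190,210]-.4
def s1(p):return np.array(p)/5+[355,185]-.4
print('lid top',plane(T,[357,294.8],94),'scene',plane(S,np.array([[502-400,85]])/5+[250,200]-.4,94))
tz=plane(T,c1([[45,147],[110,342],[122,225],[135,155],[180,272],[225,85],[287,293]]),26)
print('brace top z26 backL backR apex cL cR outL outR\n',tz.round(1), np.linalg.norm(tz[0]-tz[1]))
sz=plane(S,s1([[180,62],[348,130],[55,175]]),26);print('scene back corners',sz.round(1), np.linalg.norm(sz[0]-sz[1]))
def org(a,b,L=65):
    u=(b-a)[:2];u/=np.linalg.norm(u);x=np.array([-u[1],u[0]]);x=x if x[1]>0 else -x
    m=(a+b)[:2]/2;print('yaw',np.degrees(np.arctan2(x[1],x[0])),'orig',m-L*x)
org(tz[0],tz[1]);org(sz[0],sz[1])
d=tz[0]-tz[5];print('side dirs',np.degrees(np.arctan2(d[1],d[0])));d=tz[1]-tz[6];print(np.degrees(np.arctan2(d[1],d[0])))
j=plane(T,(np.array([[470,140],[455,255],[540,320],[600,100]])-[400,0])/8+[335,270]-.4,0)
print('jar corners z0',j.round(1));c=plane(T,[357,294.8],94)[0]
for p in j:
    v=p-c;print(np.hypot(*v[:2]),np.degrees(np.arctan2(v[1],v[0]))%60)
js=plane(S,(np.array([[465,245],[527,262],[582,232]])-[400,0])/5+[250,200]-.4,0);print('scene bottom corners',js.round(1))
for p in js:
    v=p-c;print(np.hypot(*v[:2]),np.degrees(np.arctan2(v[1],v[0]))%60)
E
```

```text
lid top [[ 417.77746191 -143.83584786   94.        ]] scene [[ 412.54164034 -141.79723057   94.        ]]
brace top z26 backL backR apex cL cR outL outR
 [[564.  250.5  26. ]
 [464.4 215.   26. ]
 [523.7 210.   26. ]
 [559.5 204.1  26. ]
 [499.5 180.   26. ]
 [595.1 158.5  26. ]
 [488.5 125.6  26. ]] 105.7557059935498
scene back corners [[465.3 217.4  26. ]
 [565.3 253.9  26. ]
 [501.2  97.9  26. ]] 106.4434685466997
yaw 109.62437522080687 orig [536.02340503 171.5299583 ]
yaw 110.04793787018255 orig [537.61488352 174.59086631]
side dirs 108.6960592784501
105.11435204782322
jar corners z0 [[ 440.3 -117.7    0. ]
 [ 403.8 -112.3    0. ]
 [ 383.  -139.     0. ]
 [ 452.6 -159.5    0. ]]
34.52983845668455 49.287847029520314
34.48187624020319 53.858845879973
35.10090934595317 52.06370371510971
38.21048072380013 35.848044046477334
scene bottom corners [[ 412.9 -173.8    0. ]
 [ 442.7 -153.6    0. ]
 [ 440.1 -118.5   -0. ]]
30.358007788466626 20.768194293426447
26.784706932695006 38.52776311321892
33.786885998420715 48.54966986329357
```

Request:
step_arm:
  targets:
    - [[0.178,0.361,-0.08,0,0,0.9,1],[0.178,0.361,-0.08,0,0,0.9,1],[0.178,0.361,-0.08,0,0,0.9,1],[0.178,0.361,-0.08,0,0,0.9,1],[0.178,0.361,-0.08,0,0,0.9,1]]

```text
t: 0.72
ee_pos: [237.8, -503.2, 384.3]
orientation: [-2.986, -0.975, 0.0]
ft_force: [-0.5, 0.1, 0.3]
width: 88.0
grasp_force: 0.0
```

Request:
step_arm:
  targets:
    - [[0.178,0.361,-0.08,0,0,0.9,1],[0.178,0.361,-0.08,0,0,0.9,1],[0.178,0.361,-0.08,0,0,0.9,1],[0.178,0.361,-0.08,0,0,0.9,1],[0.178,0.361,-0.08,0,0,0.9,1]]

```text
t: 1.35
ee_pos: [282.5, -412.8, 364.5]
orientation: [2.796, 1.432, 0.0]
ft_force: [-0.3, -0.1, -0.4]
width: 88.0
grasp_force: 0.0
```

Request:
step_arm:
  targets:
    - [[0.178,0.361,-0.08,0,0,0.9,1],[0.178,0.361,-0.08,0,0,0.9,1],[0.178,0.361,-0.08,0,0,0.9,1],[0.178,0.361,-0.08,0,0,0.9,1],[0.178,0.361,-0.08,0,0,0.9,1]]

```text
t: 1.98
ee_pos: [326.9, -322.5, 344.5]
orientation: [2.538, 1.851, 0.0]
ft_force: [0.2, 0.9, 0.1]
width: 87.9
grasp_force: 0.0
```

Request:
step_arm:
  targets:
    - [[0.178,0.361,-0.08,0,0,0.9,1],[0.178,0.361,-0.08,0,0,0.9,1],[0.178,0.361,-0.08,0,0,0.9,1],[0.178,0.361,-0.08,0,0,0.9,1],[0.178,0.361,-0.08,0,0,0.9,1]]

```text
t: 2.6
ee_pos: [371.3, -232.2, 324.5]
orientation: [2.217, 2.226, 0.0]
ft_force: [0.9, 0.5, -0.1]
width: 87.5
grasp_force: 0.0
```

Request:
step_arm:
  targets:
    - [[0.178,0.361,-0.08,0,0,0.9,1],[0.178,0.361,-0.08,0,0,0.9,1],[0.178,0.361,-0.08,0,0,0.9,1],[0.178,0.361,-0.08,0,0,0.9,1],[0.178,0.361,-0.08,0,0,0.9,1]]

```text
t: 3.22
ee_pos: [415.7, -142.0, 304.5]
orientation: [1.841, 2.545, 0.0]
ft_force: [0.5, 0.5, 0.2]
width: 87.9
grasp_force: 0.0
```

```bash
cat >> h.py <<'E'
def st():
    from scipy.spatial.transform import Rotation as R
    o=readout.get_obs();M=R.from_rotvec(o['orientation']).as_matrix()
    print('t',o['t'],'pos',o['ee_pos'].round(1),'ytool',np.degrees(np.arctan2(M[1,1],M[0,1])).round(1),'z',M[:,2].round(3),'F',o['ft_force'].round(1),'M',o['moment'].round(2),'w',round(o['width'],1),'g',round(o['grasp_force'],1),'q',o['qpos'].round(2))
E
python3 -c "
from h import *
st()
for n in('top','scene'): save(grab(n),n+'1')
T,S=load('top'),load('scene')
a=cv2.resize(T['pixels'][250:350,310:410],None,fx=4,fy=4)[...,::-1];b=cv2.resize(S['pixels'][150:250,220:320],None,fx=4,fy=4)[...,::-1]
cv2.imwrite('pics/c3.png',np.hstack([a,b]))"
```

```text
t 3.225 pos [ 415.7 -142.   304.5] ytool 18.2 z [ 0. -0. -1.] F [0.5 0.5 0.2] M [-0.01 -0.12 -0.02] w 87.9 g 0.0 q [-0.36  0.32  2.1  -0.    0.72 -0.67]
```

View pics/c3.png

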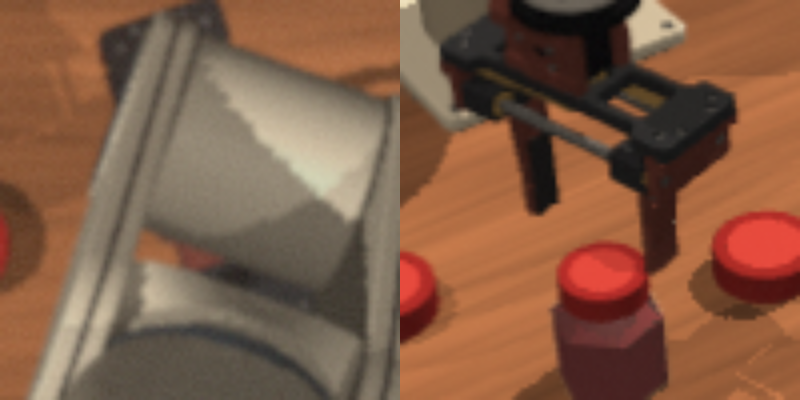

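The crop shows the open fingers straddling the red jar, with tips at (540,210) and (662,270) and the lid at (602,270) in between. I'll descend.

Request:
step_arm:
  targets:
    - [[0,0,-0.3,0,0,0,1],[0,0,-0.4,0,0,0,1],[0,0,-0.4,0,0,0,1],[0,0,-0.4,0,0,0,1],[0,0,-0.3,0,0,0,1]]

```text
t: 3.95
ee_pos: [414.9, -143.6, 213.3]
orientation: [-1.848, -2.539, 0.001]
ft_force: [-0.2, 0.1, 0.8]
width: 88.2
grasp_force: 0.0
```

Request:
step_arm:
  targets:
    - [[0,0,0,0,0,0,0.9],[0,0,0,0,0,0,0.8],[0,0,0,0,0,0,0.75],[0,0,0,0,0,0,0.6],[0,0,0,0,0,0,0.6]]

```text
t: 4.58
ee_pos: [415.8, -143.3, 215.3]
orientation: [1.846, 2.54, 0.001]
ft_force: [0.8, 0.7, 6.4]
width: 65.9
grasp_force: 30.0
```

```bash
python3 -c "
from h import *
st()
S=grab('scene')
cv2.imwrite('pics/c4.png',cv2.resize(S['pixels'][150:270,200:340],None,fx=5,fy=5)[...,::-1])"
```

```text
t 4.575 pos [ 415.8 -143.3  215.3] ytool 18.0 z [ 0.001 -0.001 -1.   ] F [0.8 0.7 6.4] M [-0.06 -0.03  0.01] w 65.9 g 30.0 q [-0.36  0.51  2.13 -0.    0.5  -0.67]
```

View pics/c4.png

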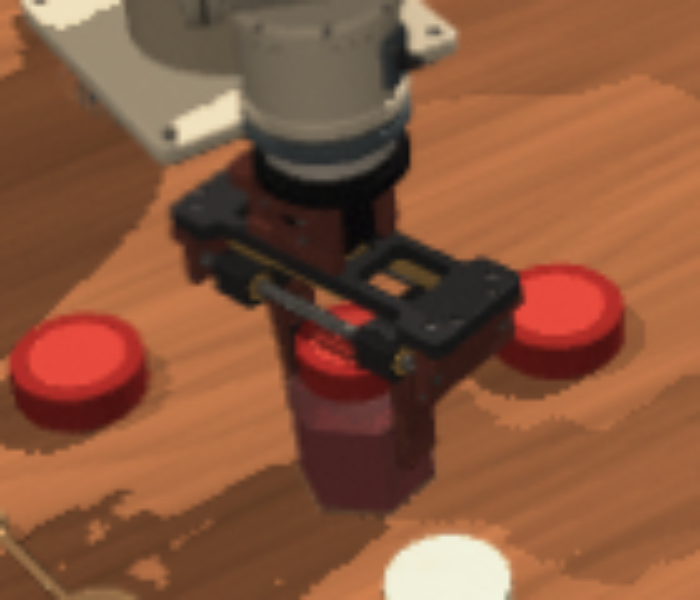

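Request:
step_arm:
  targets:
    - [[0.1,0.14,0,0,0,0.05,0.6],[0.2,0.28,0,0,0,0.05,0.6],[0.24,0.33,0,0,0,0.05,0.6],[0.24,0.33,0,0,0,0.05,0.6],[0.24,0.33,0,0,0,0,0.6]]

```text
t: 5.25
ee_pos: [466.6, -72.5, 215.3]
orientation: [1.829, 2.554, -0.001]
ft_force: [-2.6, -3.7, 8.6]
width: 65.5
grasp_force: 30.0
```

Request:
step_arm:
  targets:
    - [[0.24,0.33,0,0,0,0.05,0.6],[0.24,0.33,0,0,0,0.05,0.6],[0.24,0.33,0,0,0,0.05,0.6],[0.24,0.33,0,0,0,0.05,0.6],[0.24,0.33,0,0,0,0,0.6]]

```text
t: 5.88
ee_pos: [526.5, 9.9, 215.3]
orientation: [-1.811, -2.567, 0.001]
ft_force: [-2.6, -3.1, 7.6]
width: 65.8
grasp_force: 30.0
```

Request:
step_arm:
  targets:
    - [[0.24,0.33,0,0,0,0,0.6],[0.24,0.33,0,0,0,0,0.6],[0.24,0.33,0,0,0,0,0.6],[0.1,0.13,0,0,0,0,0.6],[0,0,0,0,0,0,0.6]]

```text
t: 6.5
ee_pos: [567.9, 66.4, 215.3]
orientation: [1.81, 2.567, 0.002]
ft_force: [-0.5, 2.8, 5.8]
width: 65.8
grasp_force: 30.0
```

```bash
python3 -c "
from h import *
st()
T=grab('top');S=grab('scene')
a=cv2.resize(T['pixels'][200:300,190:290],None,fx=4,fy=4)[...,::-1];b=cv2.resize(S['pixels'][150:250,320:420],None,fx=4,fy=4)[...,::-1]
cv2.imwrite('pics/c5.png',np.hstack([a,b]))"
```

```text
t 6.5 pos [567.9  66.4 215.3] ytool 19.6 z [ 0.001  0.001 -1.   ] F [-0.5  2.8  5.8] M [ 0.51 -0.12 -0.03] w 65.8 g 30.0 q [ 0.1   0.62  1.84  0.    0.67 -0.25]
```

View pics/c5.png

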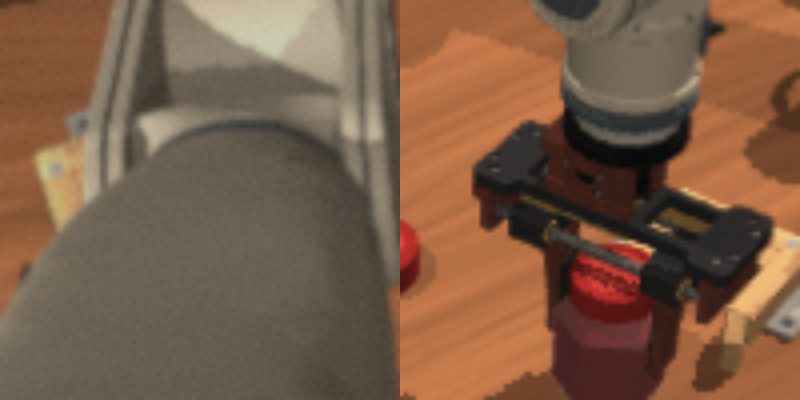

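Request:
step_arm:
  targets:
    - [[0.12,0.04,0,0,0,0,0.6],[-0.08,0.22,0,0,0,0,0.6],[-0.1,0.28,0,0,0,0,0.6],[-0.1,0.28,0,0,0,0,0.6],[-0.1,0.28,0,0,0,0,0.6]]

```text
t: 7.22
ee_pos: [554.6, 121.0, 215.3]
orientation: [1.81, 2.566, 0.001]
ft_force: [1.5, -2.9, 6.2]
width: 65.9
grasp_force: 30.0
```

Request:
step_arm:
  targets:
    - [[-0.05,0.141,0,0,0,0,0.6],[-0.05,0.141,0,0,0,0,0.6],[-0.03,0.085,0,0,0,0,0.6],[-0.03,0.085,0,0,0,0,0.6],[0,0,0,0,0,0,0.6]]

```text
t: 7.85
ee_pos: [546.6, 143.7, 215.3]
orientation: [1.81, 2.567, 0.001]
ft_force: [1.2, 0.7, 7.2]
width: 66.2
grasp_force: 30.0
```

```bash
cat >> h.py <<'E'
def br(o=(536.8,173.),yaw=109.6):
    p=readout.get_obs()['ee_pos'][:2]-np.array(o);a=np.radians(yaw)
    print('brace frame',(p@[np.cos(a),np.sin(a)]).round(1),(p@[-np.sin(a),np.cos(a)]).round(1)); f=readout.get_obs()['ft_force'][:2]
    print('force x,y brace',(f@[np.cos(a),np.sin(a)]).round(1),(f@[-np.sin(a),np.cos(a)]).round(1))
E
python3 -c "
from h import *
st();br()"
```

```text
t 7.85 pos [546.6 143.7 215.3] ytool 19.6 z [ 0.001  0.    -1.   ] F [1.2 0.7 7.2] M [-0.19  0.02  0.01] w 66.2 g 30.0 q [ 0.24  0.62  1.86 -0.    0.67 -0.11]
brace frame -30.9 0.6
force x,y brace 0.2 -1.3
```

Request:
step_arm:
  targets:
    - [[-0.04,0.113,0,0,0,0,0.6],[-0.04,0.113,0,0,0,0,0.6],[-0.04,0.113,0,0,0,0,0.6],[-0.027,0.075,0,0,0,0,0.6],[0,0,0,0,0,0,0.6]]

```text
t: 8.48
ee_pos: [539.2, 164.3, 215.3]
orientation: [1.81, 2.567, 0.001]
ft_force: [1.4, -0.9, 6.5]
width: 66.0
grasp_force: 30.0
```

```bash
python3 -c "
from h import *
st();br()"
```

```text
t 8.475 pos [539.2 164.3 215.3] ytool 19.6 z [ 0.001  0.    -1.   ] F [ 1.4 -0.9  6.5] M [-0.26  0.08  0.11] w 66.0 g 30.0 q [ 0.27  0.62  1.86 -0.    0.66 -0.07]
brace frame -9.0 0.6
force x,y brace -1.3 -1.0
```

Request:
step_arm:
  targets:
    - [[-0.013,0.038,0,0,0,0,0.6],[-0.013,0.038,0,0,0,0,0.6],[-0.013,0.038,0,0,0,0,0.6],[0,0,0,0,0,0,0.6],[0,0,0,0,0,0,0.6]]

```text
t: 9.1
ee_pos: [537.4, 169.8, 215.3]
orientation: [1.81, 2.566, 0.001]
ft_force: [1.4, -2.2, 6.6]
width: 66.0
grasp_force: 30.0
```

Request:
step_arm:
  targets:
    - [[-0.007,0.019,0,0,0,0,0.6],[-0.007,0.019,0,0,0,0,0.6],[-0.007,0.019,0,0,0,0,0.6],[0,0,0,0,0,0,0.6],[0,0,0,0,0,0,0.6]]

```text
t: 9.72
ee_pos: [536.4, 172.5, 215.3]
orientation: [1.81, 2.566, 0.001]
ft_force: [1.6, -1.2, 7.0]
width: 65.6
grasp_force: 30.0
```

```bash
python3 -c "
from h import *
st();br()"
```

```text
t 9.725 pos [536.4 172.5 215.3] ytool 19.6 z [ 0.001 -0.    -1.   ] F [ 1.6 -1.2  7. ] M [-0.64 -0.16  0.04] w 65.6 g 30.0 q [ 0.29  0.61  1.86 -0.    0.66 -0.05]
brace frame -0.3 0.6
force x,y brace -1.7 -1.1
```

Request:
step_arm:
  targets:
    - [[-0.007,0.019,0,0,0,0,0.6],[-0.007,0.019,0,0,0,0,0.6],[-0.007,0.019,0,0,0,0,0.6],[0,0,0,0,0,0,0.6],[0,0,0,0,0,0,0.6]]

```text
t: 10.35
ee_pos: [535.3, 175.3, 215.3]
orientation: [1.81, 2.566, 0.001]
ft_force: [0.4, -2.2, 5.7]
width: 65.7
grasp_force: 30.0
```

```bash
python3 -c "
from h import *
st();br()"
```

```text
t 10.35 pos [535.3 175.3 215.3] ytool 19.6 z [ 0.001 -0.    -1.   ] F [ 0.4 -2.2  5.7] M [-0.6  -0.14  0.06] w 65.7 g 30.0 q [ 0.3   0.61  1.86 -0.    0.66 -0.05]
brace frame 2.7 0.6
force x,y brace -2.2 0.4
```

Request:
step_arm:
  targets:
    - [[-0.007,0.019,0,0,0,0,0.6],[-0.007,0.019,0,0,0,0,0.6],[-0.007,0.019,0,0,0,0,0.6],[0,0,0,0,0,0,0.6],[0,0,0,0,0,0,0.6]]

```text
t: 10.98
ee_pos: [534.6, 177.2, 215.3]
orientation: [1.809, 2.566, -0.0]
ft_force: [3.3, -11.2, 6.2]
width: 65.7
grasp_force: 30.0
```

```bash
python3 -c "
from h import *
st();br()"
```

```text
t 10.975 pos [534.6 177.2 215.3] ytool 19.6 z [ 0.002 -0.002 -1.   ] F [  3.3 -11.2   6.2] M [-1.94 -0.6   0.05] w 65.7 g 30.0 q [ 0.3   0.61  1.86 -0.    0.66 -0.04]
brace frame 4.7 0.6
force x,y brace -11.6 0.7
```

Request:
step_arm:
  targets:
    - [[0,0,0,0,0,0,0.85],[0,0,0,0,0,0,1],[0,0,0,0,0,0,1],[0,0,0.2,0,0,0,1],[0,0,0.4,0,0,0,1]]

```text
t: 11.6
ee_pos: [533.6, 178.4, 244.8]
orientation: [-1.811, -2.566, 0.002]
ft_force: [-0.2, -0.3, 0.3]
width: 87.9
grasp_force: 0.0
```

Request:
step_arm:
  targets:
    - [[0,0,0.5,0,0,0,1],[0,0,0.7,0,0,-1,1],[0,0,0.6,0,0,-1,1],[0,0,0.2,0,0,-1,1],[0,0,0,0,0,-1,1]]

```text
t: 12.22
ee_pos: [534.2, 178.5, 346.7]
orientation: [2.152, 2.286, 0.004]
ft_force: [0.2, 0.2, -0.5]
width: 87.5
grasp_force: 0.0
```

Request:
step_arm:
  targets:
    - [[0,0,0,0,0,-1,1],[0,0,0,0,0,-1,1],[0,0,0,0,0,-1,1],[0,0,0,0,0,-1,1],[0,0,0,0,0,-1,1]]

```text
t: 12.85
ee_pos: [533.8, 178.4, 345.3]
orientation: [2.518, 1.879, 0.001]
ft_force: [0.3, 0.1, 0.8]
width: 87.7
grasp_force: 0.0
```

```bash
python3 -c "
from h import *
st();br()
S=grab('scene');save(S,'s6')
cv2.imwrite('pics/c6.png',cv2.resize(S['pixels'][130:250,330:450],None,fx=5,fy=5)[...,::-1])
print(proj(S,[[534.6,177.2,94],[536.8,173,94]]))"
```

```text
t 12.85 pos [533.8 178.4 345.3] ytool -16.5 z [ 0.  0. -1.] F [0.3 0.1 0.8] M [-0.02 -0.08 -0.04] w 87.7 g 0.0 q [0.3  0.41 1.81 0.   0.92 0.59]
brace frame 6.1 1.0
force x,y brace -0.0 -0.4
[[398.29422798 195.45006683]
 [397.64775109 196.44112688]]
```

View pics/c6.png

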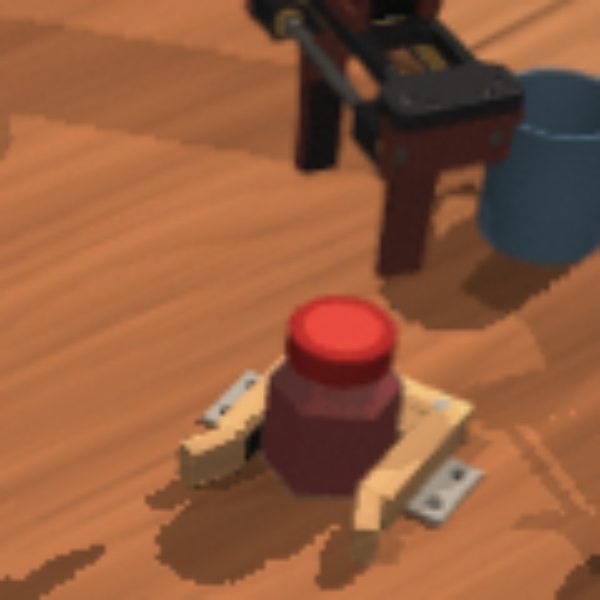

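Scene crop: the jar stands upright between the prongs with its lid on, lid centre at scene (398,195.2), about where the gripper let go.

```bash
python3 -c "
from h import *
S=load('scene')
p=S['pixels'][180:215,380:415]; h=cv2.cvtColor(p,cv2.COLOR_RGB2HSV)
# whole lid (top+side): blob, then its top rim ellipse
m=((h[...,0]<6)|(h[...,0]>174))&(h[...,1]>170)&(h[...,2]>90)
ys,xs=np.nonzero(m);print(xs.min()+380,xs.max()+380,ys.min()+180,ys.max()+180)
print(plane(S,[[398,195.2],[(xs.min()+xs.max())/2+380,195.2]],94))
a=np.linspace(0,6.28,60)
for c in([534.6,177.2],[536,175]):
    q=np.vstack([proj(S,np.c_[c[0]+29*np.cos(a),c[1]+29*np.sin(a),0*a+z]) for z in(76,94)]);print(c,q.min(0),q.max(0))
"
```

```text
387 408 189 206
[[533.34412352 177.27427637  94.        ]
 [532.5799501  176.19329806  94.        ]]
[534.6, 177.2] [386.76456862 188.77508384] [409.32360179 207.72354402]
[536, 175] [386.47455235 189.32205872] [409.06339553 208.31170337]
```

Request:
step_arm:
  targets:
    - [[0.026,-0.052,-0.3,0,0,0,1],[0,0,-0.5,0,0,0,1],[0,0,-0.5,0,0,0,1],[0,0,-0.3,0,0,0,1],[0,0,-0.12,0,0,0,1]]

```text
t: 13.52
ee_pos: [535.0, 175.6, 257.5]
orientation: [-2.515, -1.882, 0.003]
ft_force: [-0.7, 1.3, 0.2]
width: 87.2
grasp_force: 0.0
```

Request:
step_arm:
  targets:
    - [[0,0,0,0,0,0,0.8],[0,0,0,0,0,0,0.7],[0,0,0,0,0,0,0.5],[0,0,0,0,0,0,0.4],[0,0,0,0,0,0,0.4]]

```text
t: 14.15
ee_pos: [535.4, 175.9, 259.2]
orientation: [2.516, 1.881, 0.001]
ft_force: [-2.2, 1.0, 5.6]
width: 57.8
grasp_force: 30.0
```

```bash
python3 -c "
from h import *
st();br()"
```

```text
t 14.15 pos [535.4 175.9 259.2] ytool -16.4 z [ 0.001  0.    -1.   ] F [-2.2  1.   5.6] M [0.02 0.16 0.01] w 57.8 g 30.0 q [0.3  0.54 1.85 0.   0.75 0.58]
brace frame 3.2 0.4
force x,y brace 1.6 1.8
```

Request:
step_arm:
  targets:
    - [[0,0,0,0,0,0.5,0.4],[0,0,0,0,0,1,0.4],[0,0,0,0,0,1,0.4],[0,0,0,0,0,1,0.4],[0,0,0,0,0,0.5,0.4]]

```text
t: 14.78
ee_pos: [535.7, 175.6, 259.3]
orientation: [2.227, 2.215, 0.002]
ft_force: [-1.1, -0.3, 6.8]
width: 58.2
grasp_force: 30.0
```

```bash
python3 -c "
from h import *
st();br()"
```

```text
t 14.775 pos [535.7 175.6 259.3] ytool -0.3 z [ 0.001  0.    -1.   ] F [-1.1 -0.3  6.8] M [-0.14  0.01 -0.31] w 58.2 g 30.0 q [ 0.3   0.54  1.85 -0.    0.75  0.3 ]
brace frame 2.9 0.1
force x,y brace 0.1 1.1
```

Request:
step_arm:
  targets:
    - [[0,0,0,0,0,1,0.4],[0,0,0,0,0,1,0.4],[0,0,0,0,0,1,0.4],[0,0,0,0,0,1,0.4],[0,0,0,0,0,1,0.4]]

```text
t: 15.4
ee_pos: [535.8, 176.0, 259.7]
orientation: [1.807, 2.569, 0.003]
ft_force: [-1.3, 1.2, 10.0]
width: 57.8
grasp_force: 30.0
```

Request:
step_arm:
  targets:
    - [[0,0,0,0,0,1,0.4],[0,0,0,0,0,1,0.4],[0,0,0,0,0,1,0.4],[0,0,0,0,0,1,0.4],[0,0,0,0,0,0,0.4]]

```text
t: 16.02
ee_pos: [536.0, 176.0, 260.0]
orientation: [1.433, 2.794, 0.003]
ft_force: [-1.1, 0.4, 11.4]
width: 58.1
grasp_force: 30.0
```

```bash
python3 -c "
from h import *
st();br()"
```

```text
t 16.025 pos [536. 176. 260.] ytool 35.7 z [ 0.003  0.001 -1.   ] F [-1.1  0.4 11.4] M [0.11 0.11 0.03] w 58.1 g 30.0 q [ 0.3   0.54  1.85  0.    0.75 -0.33]
brace frame 3.1 -0.3
force x,y brace 0.8 0.9
```

Request:
step_arm:
  targets:
    - [[0,0,0,0,0,1,0.4],[0,0,0,0,0,1,0.4],[0,0,0,0,0,1,0.4],[0,0,0,0,0,0.5,0.4],[0,0,0,0,0,0,0.4]]

```text
t: 16.65
ee_pos: [536.3, 176.1, 260.4]
orientation: [1.082, 2.946, 0.004]
ft_force: [-1.4, 0.8, 14.4]
width: 58.2
grasp_force: 30.0
```

```bash
python3 -c "
from h import *
st();br()"
```

```text
t 16.65 pos [536.3 176.1 260.4] ytool 49.7 z [ 0.003  0.001 -1.   ] F [-1.4  0.8 14.4] M [ 0.07  0.17 -0.04] w 58.2 g 30.0 q [ 0.3   0.54  1.85  0.    0.75 -0.57]
brace frame 3.1 -0.5
force x,y brace 1.3 1.1
```

Request:
step_arm:
  targets:
    - [[0,0,0,0,0,1,0.4],[0,0,0,0,0,1,0.4],[0,0,0.02,0,0,0.5,0.4],[0,0,0.02,0,0,0,0.4],[0,0,0.02,0,0,0,0.4]]

```text
t: 17.27
ee_pos: [535.0, 175.6, 261.3]
orientation: [-0.824, -3.031, 0.001]
ft_force: [0.4, -0.7, -0.9]
width: 58.0
grasp_force: 30.0
```

```bash
python3 -c "
from h import *
st();br()"
```

```text
t 17.275 pos [535.  175.6 261.3] ytool 59.6 z [-0.001 -0.    -1.   ] F [ 0.4 -0.7 -0.9] M [-0.01 -0.15 -0.  ] w 58.0 g 30.0 q [ 0.3   0.54  1.85 -0.    0.75 -0.74]
brace frame 3.1 0.8
force x,y brace -0.8 -0.2
```

Request:
step_arm:
  targets:
    - [[0,0,0.02,0,0,0,0.4],[0,0,0.02,0,0,0,0.4],[0,0,0.02,0,0,0,0.4],[0,0,0,0,0,0,0.4],[0,0,0,0,0,0,0.4]]

```text
t: 17.9
ee_pos: [535.3, 175.7, 264.7]
orientation: [-0.824, -3.032, 0.0]
ft_force: [-1.6, 0.9, -0.3]
width: 57.8
grasp_force: 30.0
```

```bash
python3 -c "
from h import *
st();br()"
```

```text
t 17.9 pos [535.3 175.7 264.7] ytool 59.6 z [-0. -0. -1.] F [-1.6  0.9 -0.3] M [ 0.03 -0.12  0.05] w 57.8 g 30.0 q [ 0.3   0.53  1.85 -0.    0.76 -0.74]
brace frame 3.1 0.5
force x,y brace 1.4 1.2
```

Request:
step_arm:
  targets:
    - [[0,0,0.06,0,0,0,0.4],[0,0,0.1,0,0,0,0.4],[0,0,0.14,0,0,0,0.4],[0,0,0.14,0,0,0,0.4],[0,0,0.1,0,0,0,0.4]]

```text
t: 18.52
ee_pos: [535.4, 175.8, 292.4]
orientation: [0.824, 3.031, 0.001]
ft_force: [-0.1, 0.6, -1.6]
width: 58.0
grasp_force: 30.0
```

Request:
step_arm:
  targets:
    - [[0,0,0,0,0,0,0.4],[0,0,0,0,0,0,0.4],[0,0,0,0,0,0,0.4],[0,0,0,0,0,0,0.4],[0,0,0,0,0,0,0.4]]

```text
t: 19.15
ee_pos: [535.3, 175.7, 291.5]
orientation: [-0.824, -3.031, 0.0]
ft_force: [-0.0, -0.3, 0.2]
width: 57.8
grasp_force: 30.0
```

```bash
python3 -c "
from h import *
st();br()
S=grab('scene')
cv2.imwrite('pics/c7.png',cv2.resize(S['pixels'][130:250,330:450],None,fx=5,fy=5)[...,::-1])"
```

```text
t 19.15 pos [535.3 175.7 291.5] ytool 59.6 z [-0. -0. -1.] F [-0.  -0.3  0.2] M [-0.   -0.12  0.01] w 57.8 g 30.0 q [ 0.3   0.49  1.84 -0.    0.81 -0.74]
brace frame 3.1 0.5
force x,y brace -0.2 0.1
```

View pics/c7.png

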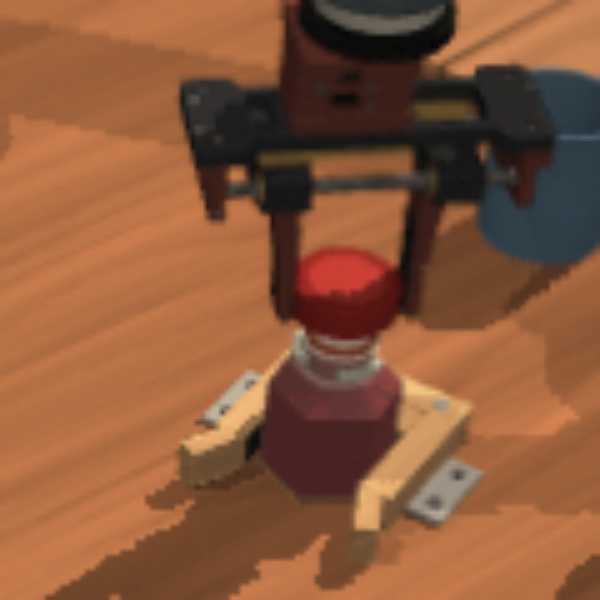

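The scene view shows the lid held level about 2–3 cm above the bare glass neck and centred over it at crop (345,290). The jar is unmoved in the brace. I'm handing it in.

```bash
python3 -c "
from h import *
print(ctrl.close_job())"
```

```text
the job is handed in; nothing more can be done
None
```

I handed the job in with the jar pushed against the brace's V, and the lid unscrewed about 76° and held level, centred roughly 2–3 cm above the jar's mouth. I saw no sign that anything else was disturbed, but no verdict came back.

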